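# Load a crated fossil onto the extraction tray

### The job

Slide the small pine crate with the fossil across the bench and up the ramp of the blue dust-extraction tray, without lifting it, until its near end drops behind the lip at the head of the ramp and it lies flat on the deck, held between the lip and the sprung keeper bar. Push gently, never ramming the crate into the keeper, and leave the other things where they lie. Pull the red tab of the blast gate fully up, so that the tray draws air.

Things in the scene. Friction and masses are not known exactly. Their poses are not given: they have to be found in the camera images.
- crate: open pine crate with a fossil in a plaster bed: 130 mm long (x), 110 wide (y), walls 45 high, 9 thick, dark foam inside up to 37 mm, the fossil in its middle up to 75 mm high, over 20 mm from the end walls; 0.5 to 0.9 kg. Origin: centre of the underside, x along it, roughly up the ramp, z up. Starts on the bench, near end 340 to 380 mm before the lip, askew and to one side
- crate_tail (a point): middle of the lower edge of the crate's near end (the one away from the tray, to be pushed), 65 mm behind the crate's origin
- crate_nose (a point): middle of the lower edge of the crate's leading end, 65 mm ahead of the crate's origin
- tray: blue steel extraction tray, fixed. Origin: on the bench under the inner face of the lip, mid-width; x points horizontally the way the crate is pushed, y left of that, z up. Slotted deck behind the lip, 29 mm above the bench; guides 122 mm apart, 24 mm high along it. Hood 150 wide, 130 high at x 165 to 225 mm, then the duct with the blast gate (x 251 to 273, frame 124 high) and the hose
- lip (a point): middle of the top inner edge of the steel lip at the ramp's head, 38 mm above the bench, 9 mm above the deck
- ramp: steel ramp, 122 mm wide, 13 degrees steep, origin and axes as the tray: rises straight from the bench at x -170 mm to the lip (x -8 to 0). Guides stand 18 mm above it on both sides, 122 mm apart; at its foot they flare out, over 53 mm more, to 154 mm apart, 16 mm high
- keeper: black rubber-faced bar across the deck's far end, 80 mm wide, 16 high. Origin: middle of its face's lower edge, 124 mm behind the lip when free; axes as the tray's. Sprung towards the lip: gives way at 5.5 N, takes 11 N at 8.5 mm, its hard stop. The crate needs it to give 6 mm to lie in, about 7 while its near end still rides on the lip, and may hang on the pusher or the lip until drawn or pressed down
- gate (a joint): blast gate, a plate sliding straight up in its frame: 0 shut, 0.060 m fully open; drags with about 5 N and stays where it is left; it starts at 0 to 0.012
- gate_tab (a point): centre of the gate's red tab, 14 mm (tray x) by 34 mm (tray y) by 28 mm high, on the tray's mid-line 262 mm behind the lip; 152 mm above the bench when shut, rises with the gate
- brush: soft dusting brush, 170 mm long, lying beside the ramp; bystander. Origin: centre of its underside
- jar: small jar of consolidant with white cap, 48 mm wide, 62 mm high, standing beside the tray; bystander. Origin: centre of its underside
- air_scribe: pen-shaped pneumatic engraving tool, 130 mm long, 19 mm thick, lying beside the ramp; bystander. Origin: centre of its underside
- bulb_box: low white box 110 x 90 x 30 mm with two blue blower bulbs; bystander. Origin: centre of its underside
- rib_lump: lump of grey-brown rock with a bone, about 75 x 55 x 40 mm; bystander. Origin: centre of its underside
- finds_tray: grey tray 140 x 100 x 28 mm with bone and stone pieces; bystander. Origin: centre of its underside
- pick_cup: steel cup, 64 mm wide, 75 mm high; bystander. Origin: centre of its underside
Mind the look-alikes: they are no part of the job. What is shaped like the crate but yellow is not meant.

How it is judged:
By the outcome, as a careful person would: the job done as asked, in the order asked, and still so for the second after the job is handed in, with the robot touching nothing.
It also fails if it takes over 72 s, if anything falls off the work surface, if the arm or the gripper's body presses on something with over 40 N, if the wrist force passes 120 N, or if a joint passes its speed limit or range.

### The arm

A 6-joint arm with a two-finger parallel gripper is mounted at the origin on the work surface. World frame = base frame: x ahead of the robot, y to its left, z up, the work surface at z = 0. Lengths are in m, angles in rad, forces in N, time in s.
With the tool pointing down it reaches from about 0.4 to 0.925 m from the base axis. Payload 12.5 kg.
Tool frame: the origin (TCP) lies midway between the tips of the shut fingers; the grasp point (between the pads) lies 19 mm behind it; z points along the fingers, y is the direction in which the jaws open and shut (so a half turn about z gives the same grasp; the last joint's range is limited). The gripper opens to 95 mm and grips with 3 to 60 N. Pads are 20 mm wide; open, the fingers measure 119 mm over their backs; the gripper's body (75 mm by 180 mm) begins 59 mm behind the grasp point.
Start: joints at [-1.299, 0.491, 1.559, -0, 1.092, -0.106], TCP at [0.231, -0.581, 0.215] pointing down, gripper open.
Joint ranges: [-3.1, 3.1], [-0.84, 2.19], [0.05, 2.79], [-1.13, 4.28], [0.06, 2.93], [-2.69, 2.69]. Speed limits (rad/s): [2.22, 2.22, 2.79, 3.14, 3.14, 3.14].

### API

Orientations are given as a rotation vector (axis times angle).
In Python, from workcell import robot, vision gives the robot as it stands. Calls block until the motion is done:
- robot.move_to(position, orientation): joint-space move of the TCP to a pose.
- robot.servo_line(position, ori=None, v=0.15, force_limit=None): straight line of the TCP; ori=None keeps the orientation; v is the mean speed in m/s. With force_limit (N) it stops when the force on the tool has changed by that much, and returns True; else False.
- robot.movej(angles): joint-space move.
- robot.grip(opening, f_grip=None): finger opening in m; f_grip is the grip in N (None keeps the last); returns when the fingers have stopped.
- robot.hold(seconds).
- robot.inverse_kinematics(position, orientation): joint angles nearest the present ones, or None.
- vision.capture(name): name is "scene" or "top" or "wrist"; returns the picture (384x512x3 uint8, blue, green, red); there is no depth.
- vision.camera_info(name): a dict with "vfov" (degrees; the focal length in pixels is half the picture's height over the tangent of half this angle, whatever the lens; pixels are square), "cx", "cy" (the principal point, pixels), "pose" (4x4, takes a point from camera to world coordinates); the wrist camera has in their place "tool_from_camera" (4x4, takes a point from camera to tool coordinates, whose origin is the TCP and whose axes are the flange's). Camera axes: x right, y down, z forward; pixel columns grow to the right and rows downward; lengths in m; the calibration is good to about 2 mm. A picture is of the moment at which its call begins: read the wrist's pose just before it. camera_info takes no time and is no camera call.
A pose or a line that the arm cannot do raises robot.PlanningError and nothing moves.
- robot.job_done(): hands the job in, once; it reports no verdict.
Readings, each from a call of its own:
- robot.get_time(): time.
- robot.get_qpos(): joint angles.
- robot.get_joint_velocities(): joint speeds.
- robot.get_joint_torque(): joint torques, N m.
- robot.get_tcp_pos(): TCP position.
- robot.get_tool_rot(): TCP orientation.
- robot.get_wrist_force(): force on the tool from outside, world axes, zero at the start.
- robot.get_ft_torque(): the same for the moment, N m.
- robot.get_gripper_width(): finger opening in m.
Only numpy, scipy, OpenCV 4.12 (cv2) and the standard library are available. Lean on these libraries where they do the work, as an engineer would, in place of code of your own. Each camera call takes 0.05 s, during which the arm holds its last target.

## Working session

There is one attempt and no reset: what is moved stays moved. The work goes in short steps, each a Python script; the robot and the scene stay as the last script left them, time stands still between calls to the robot, and variables do not carry over. Pictures are saved under pics/ and viewed, and the job is handed in when it is done.

```bash
ls; mkdir -p pics; python3 - <<'E'
from workcell import robot, vision
import cv2,numpy as np
for n in ("scene","top","wrist"):
    im=vision.capture(n); cv2.imwrite(f"pics/{n}0.png",im)
    i=vision.camera_info(n); print(n,i)
print(robot.get_time(),robot.get_tcp_pos(),robot.get_tool_rot())
E
```

```text
pics
scene {'vfov': 50.49560167301054, 'cx': 257.0330593928154, 'cy': 191.44090935197667, 'pose': array([[-0.3525867 ,  0.49881423, -0.79174932,  1.45012015],
       [ 0.93565032,  0.20195867, -0.28943252,  0.30855763],
       [ 0.01552758, -0.84285056, -0.53792363,  0.71597098],
       [ 0.        ,  0.        ,  0.        ,  1.        ]])}
top {'vfov': 45.02747893015285, 'cx': 255.09827074703168, 'cy': 186.66127795147574, 'pose': array([[ 2.22625401e-02, -9.85050422e-01,  1.70821680e-01,
         3.17625536e-01],
       [-9.99744983e-01, -2.25823745e-02,  7.07479383e-05,
        -3.03832077e-02],
       [ 3.78786886e-03, -1.70779693e-01, -9.85301958e-01,
         1.39612362e+00],
       [ 0.00000000e+00,  0.00000000e+00,  0.00000000e+00,
         1.00000000e+00]])}
wrist {'vfov': 60.28702512578167, 'cx': 258.23748029386746, 'cy': 196.09016608084343, 'tool_from_camera': array([[ 4.44369033e-04, -9.58084514e-01, -2.86485367e-01,
         8.09811277e-02],
       [ 9.99999895e-01,  3.94706756e-04,  2.31099257e-04,
        -3.90117642e-05],
       [-1.08334910e-04, -2.86485440e-01,  9.58084590e-01,
        -1.70836683e-01],
       [ 0.00000000e+00,  0.00000000e+00,  0.00000000e+00,
         1.00000000e+00]])}
0.15 [ 0.23050896 -0.58077353  0.21422697] [-3.08496530e+00 -5.89685872e-01  6.57653967e-05]
```

View pics/top0.png

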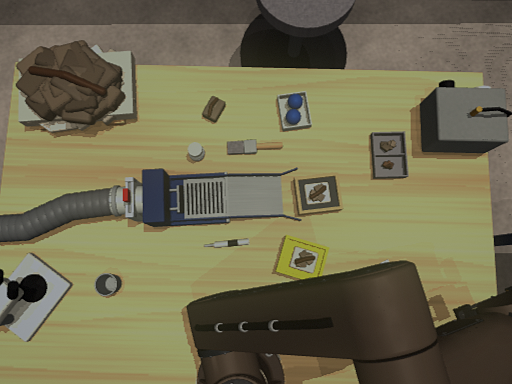

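View pics/scene0.png

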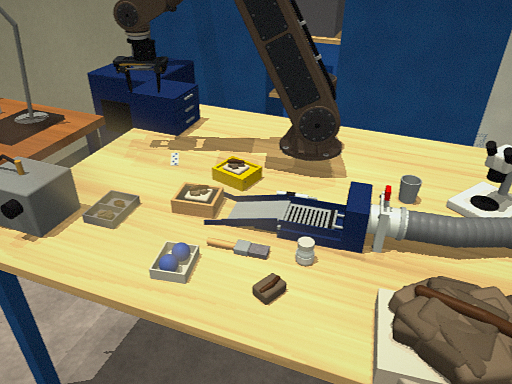

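```bash
cat > h.py <<'E'
import numpy as np, cv2
from workcell import robot, vision
from scipy.spatial.transform import Rotation as R
def cam(n,p=None,r=None):
    i=vision.camera_info(n); f=192/np.tan(np.radians(i['vfov']/2))
    if n=='wrist':
        T=np.eye(4);T[:3,:3]=R.from_rotvec(r).as_matrix();T[:3,3]=p
        P=T@i['tool_from_camera']
    else: P=i['pose']
    return f,i['cx'],i['cy'],np.array(P)
def ray2plane(c,uv,z):
    f,cx,cy,P=c; uv=np.atleast_2d(np.asarray(uv,float))
    d=np.c_[(uv[:,0]-cx)/f,(uv[:,1]-cy)/f,np.ones(len(uv))]@P[:3,:3].T
    t=(z-P[2,3])/d[:,2]
    return P[:3,3]+d*t[:,None]
def proj(c,X):
    f,cx,cy,P=c; X=np.atleast_2d(X); q=(X-P[:3,3])@P[:3,:3]
    return np.c_[cx+f*q[:,0]/q[:,2],cy+f*q[:,1]/q[:,2]]
def snap(n,name):
    p=np.array(robot.get_tcp_pos());r=np.array(robot.get_tool_rot())
    im=vision.capture(n); cv2.imwrite(f'pics/{name}.png',im)
    np.savez(f'pics/{name}.npz',p=p,r=r)
    return im,cam(n,p,r)
E
python3 - <<'E'
import cv2
im=cv2.imread('pics/top0.png')
c=im[150:290,110:350]; cv2.imwrite('pics/top0c.png',cv2.resize(c,None,fx=3.3,fy=3.3,interpolation=cv2.INTER_CUBIC))
E
```

```text
(no output)
```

View pics/top0c.png

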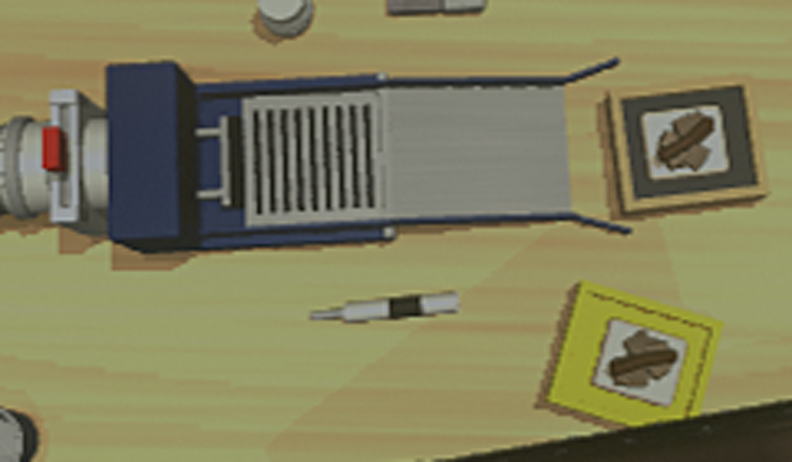

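```bash
python3 - <<'E'
from h import *
c=cam('top')
s=3.3
def p(u,v,z): 
    x=ray2plane(c,[110+u/s,150+v/s],z)[0]; return x.round(4)
print('foot',p(570,80,0.018),p(570,214,0.018), p(568,88,0),p(571,213,0))
print('lip',p(385,90,.038),p(386,218,.038))
print('tab top',p(52,147,.166))
print('flare',p(617,63,.016),p(628,232,.016))
print('crate rim',[p(*q,.045) for q in [(600,92),(749,85),(767,192),(622,213)]])
print('foam',[p(*q,.037) for q in [(622,97),(743,86),(757,183),(636,200)]])
q0=np.array(robot.get_qpos())
for sg in (1,-1):
  for tilt in (0,15,20):
    t=np.radians(tilt); z=np.array([0,np.sin(t),-np.cos(t)]); y=np.array([sg,0,0.]); x=np.cross(y,z)
    r=R.from_matrix(np.c_[x,y,z]).as_rotvec()
    for P in ([.53,-.33,.03],[.53,-.33,.1],[.53,0.02,.05],[.53,-.22,.3],[.53,-.3,.4]):
        q=robot.inverse_kinematics(P,r); print(sg,tilt,x.round(2),P,None if q is None else np.round(q,2))
E
```

```text
foot [ 0.5967 -0.1132  0.018 ] [ 0.473  -0.1147  0.018 ] [ 0.5927 -0.1126  0.    ] [ 0.4759 -0.1167  0.    ]
lip [0.5796 0.0552 0.038 ] [0.4634 0.0505 0.038 ]
tab top [0.5015 0.3163 0.166 ]
flare [ 0.6141 -0.1565  0.016 ] [ 0.458  -0.1676  0.016 ]
crate rim [array([ 0.5808, -0.1388,  0.045 ]), array([ 0.5904, -0.273 ,  0.045 ]), array([ 0.4936, -0.2883,  0.045 ]), array([ 0.4719, -0.1593,  0.045 ])]
foam [array([ 0.5783, -0.1594,  0.037 ]), array([ 0.5909, -0.269 ,  0.037 ]), array([ 0.5025, -0.2809,  0.037 ]), array([ 0.4847, -0.1725,  0.037 ])]
1 0 [-0.  1.  0.] [0.53, -0.33, 0.03] [-0.66  0.71  1.71 -0.    0.72 -0.66]
1 0 [-0.  1.  0.] [0.53, -0.33, 0.1] [-0.66  0.62  1.67 -0.    0.85 -0.66]
1 0 [-0.  1.  0.] [0.53, 0.02, 0.05] [-0.09  0.59  1.94 -0.    0.61 -0.09]
1 0 [-0.  1.  0.] [0.53, -0.22, 0.3] [-0.51  0.34  1.57 -0.    1.23 -0.51]
1 0 [-0.  1.  0.] [0.53, -0.3, 0.4] [-0.62  0.35  1.31 -0.    1.49 -0.62]
1 15 [-0.    0.97  0.26] [0.53, -0.33, 0.03] [-0.75  0.77  1.61  0.23  0.96 -0.9 ]
1 15 [-0.    0.97  0.26] [0.53, -0.33, 0.1] [-0.75  0.68  1.57  0.22  1.08 -0.87]
1 15 [-
[... 1124 characters left out ...]
[-0.75  0.68  1.57  0.22  1.08  2.28]
-1 15 [-0.   -0.97 -0.26] [0.53, 0.02, 0.05] [-0.22  0.61  1.94  0.41  0.69  2.59]
-1 15 [-0.   -0.97 -0.26] [0.53, -0.22, 0.3] [-0.61  0.4   1.51  0.22  1.39  2.48]
-1 15 [-0.   -0.97 -0.26] [0.53, -0.3, 0.4] [-0.71  0.41  1.23  0.2   1.67  2.43]
-1 20 [-0.   -0.94 -0.34] [0.53, -0.33, 0.03] [-0.77  0.79  1.57  0.29  1.04  2.19]
-1 20 [-0.   -0.94 -0.34] [0.53, -0.33, 0.1] [-0.77  0.7   1.54  0.27  1.16  2.23]
-1 20 [-0.   -0.94 -0.34] [0.53, 0.02, 0.05] [-0.26  0.62  1.94  0.51  0.74  2.47]
-1 20 [-0.   -0.94 -0.34] [0.53, -0.22, 0.3] [-0.64  0.42  1.49  0.28  1.45  2.44]
-1 20 [-0.   -0.94 -0.34] [0.53, -0.3, 0.4] [-0.74  0.44  1.2   0.26  1.73  2.42]
```

```bash
python3 - <<'E'
from h import *
r=R.from_matrix(np.c_[[0,1.,0],[1.,0,0],[0,0,-1.]]).as_rotvec()
robot.move_to([.53,-.02,.40],r)
im,c=snap('wrist','w1')
print(robot.get_time(),c[3][:3,3])
cv2.imwrite('pics/w1b.png',cv2.resize(im,(800,600),interpolation=cv2.INTER_CUBIC))
E
```

```text
2.5583 [0.53026699 0.06033097 0.57053481]
```

View pics/w1b.png

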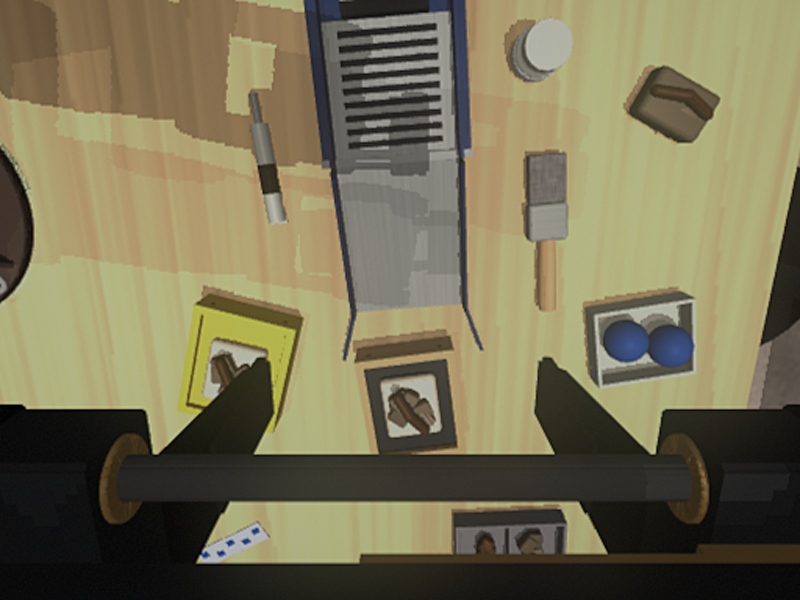

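```bash
python3 - <<'E'
import cv2
im=cv2.imread('pics/w1.png')
cv2.imwrite('pics/w1c.png',cv2.resize(im[185:300,205:325],None,fx=5,fy=5,interpolation=cv2.INTER_CUBIC))
cv2.imwrite('pics/w1d.png',cv2.resize(im[0:120,190:320],None,fx=5,fy=5,interpolation=cv2.INTER_CUBIC))
E
```

```text
(no output)
```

View pics/w1c.png

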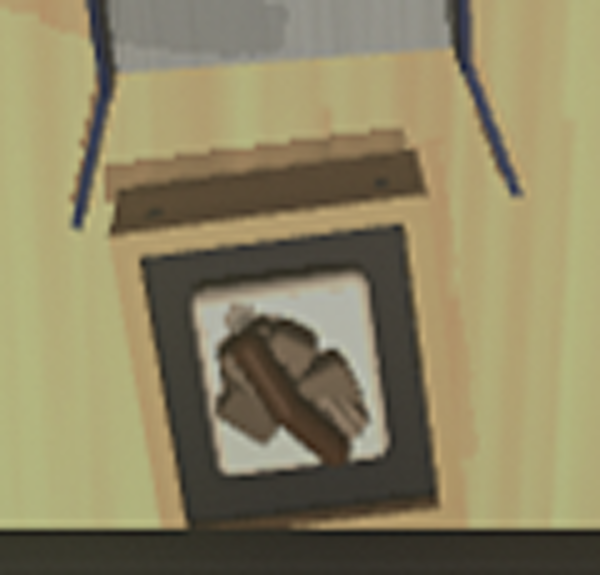

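View pics/w1d.png

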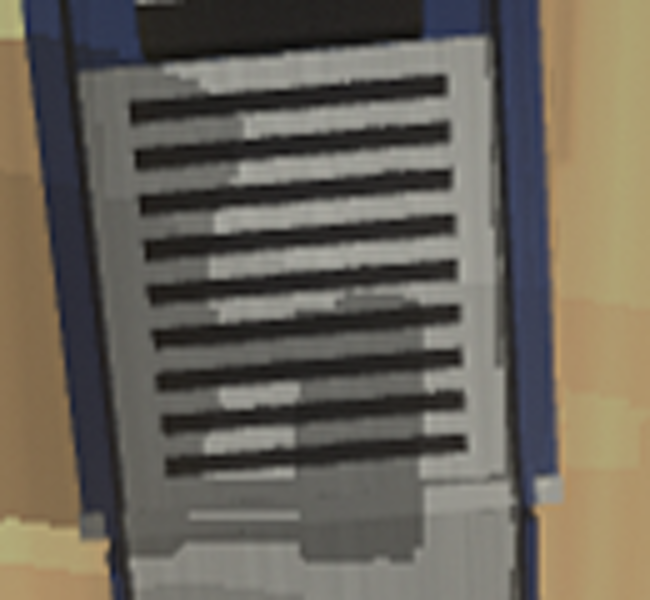

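```bash
python3 - <<'E'
from h import *
d=np.load('pics/w1.npz'); c=cam('wrist',d['p'],d['r'])
C=lambda u,v,z: ray2plane(c,[205+(u+.5)/5-.5,185+(v+.5)/5-.5],z)[0]
D=lambda u,v,z: ray2plane(c,[190+(u+.5)/5-.5,0+(v+.5)/5-.5],z)[0]
def pr(n,a): print(n,[x.round(4)[:2] for x in a], 'len',np.linalg.norm(a[0]-a[1]).round(4),'mid',((a[0]+a[1])/2).round(4)[:2])
pr('nose top',[C(112,236,.045),C(427,195,.045)])
pr('nose bot',[C(118,190,0),C(415,150,0)])
pr('inner front',[C(142,258,.045),C(403,226,.045)])
pr('foam side R',[C(403,226,.045),C(438,500,.037)])
pr('foam side L',[C(142,258,.045),C(188,518,.037)])
pr('foot',[C(113,73,0),C(448,48,0)])
pr('flare',[C(77,228,.016),C(517,195,.016)])
pr('bend',[C(110,73,.016),C(462,60,.016)])
pr('lip',[D(125,508,.038),D(515,484,.038)])
pr('post',[D(93,524,.053),D(548,487,.053)])
pr('keeper',[D(145,62,.029),D(425,40,.029)])
pr('slot1',[D(167,465,.029),D(467,443,.029)])
pr('slot9',[D(130,110,.029),D(446,84,.029)])
E
```

```text
nose top [array([ 0.4761, -0.1606]), array([ 0.5836, -0.1455])] len 0.1086 mid [ 0.5298 -0.1531]
nose bot [array([ 0.4741, -0.1612]), array([ 0.5833, -0.1455])] len 0.1103 mid [ 0.5287 -0.1533]
inner front [array([ 0.4862, -0.1687]), array([ 0.5757, -0.1569])] len 0.0904 mid [ 0.5309 -0.1628]
foam side R [array([ 0.5757, -0.1569]), array([ 0.5917, -0.2682])] len 0.1127 mid [ 0.5837 -0.2125]
foam side L [array([ 0.4862, -0.1687]), array([ 0.5   , -0.2757])] len 0.1081 mid [ 0.4931 -0.2222]
foot [array([ 0.4735, -0.116 ]), array([ 0.5942, -0.1066])] len 0.1211 mid [ 0.5339 -0.1113]
flare [array([ 0.4605, -0.1696]), array([ 0.6189, -0.1569])] len 0.1589 mid [ 0.5397 -0.1633]
bend [array([ 0.4741, -0.111 ]), array([ 0.5975, -0.1063])] len 0.1235 mid [ 0.5358 -0.1087]
lip [array([0.4622, 0.0546]), array([0.5827, 0.0616])] len 0.1208 mid [0.5225 0.0581]
post [array([0.4543, 0.0501]), array([0.5912, 0.0607])] len 0.1373 mid [0.5227 0.0554]
keeper [array([0.4717, 0.1802]), array([0.5537, 0.1858])] len 0.0822 mid [0.5127 0.183 ]
slot1 [array([0.4747, 0.0674]), array([0.5683, 0.0739])] len 0.0939 mid [0.5215 0.0707]
slot9 [array([0.4669, 0.1675]), array([0.5601, 0.1743])] len 0.0935 mid [0.5135 0.1709]
```

```bash
cat >> h.py <<'E'
O=np.array([.5222,.0585]); th=0.0744
XH=np.array([-np.sin(th),np.cos(th)]); YH=np.array([-np.cos(th),-np.sin(th)])
def w(x,y,z): return np.r_[O+x*XH+y*YH,z]
def totray(P): d=np.asarray(P)[:2]-O; return np.array([d@XH,d@YH])
def ori(tilt,yaw=0):
    c,s=np.cos(yaw),np.sin(yaw); X=c*XH+s*YH; Y=-s*XH+c*YH
    t=np.radians(tilt); z=np.r_[np.sin(t)*X,-np.cos(t)]; y=np.r_[-Y,0]
    return R.from_matrix(np.c_[np.cross(y,z),y,z]).as_rotvec()
TILT=18; DF=.010*np.cos(np.radians(TILT)); DZ=.010*np.sin(np.radians(TILT))
def tip(c,y,zc): return w(c-DF,y,zc-DZ)   # front corner at tray c, height zc
def F(): f=np.array(robot.get_wrist_force()); return np.r_[np.r_[f[:2]@XH,f[:2]@YH],f[2]].round(2)
E
python3 - <<'E'
from h import *
o=ori(TILT)
robot.move_to(tip(-.385,.003,.16),o)
robot.grip(.060)
robot.servo_line(tip(-.385,.003,.030),v=.12)
print('F0',F(),robot.get_time())
h=robot.servo_line(tip(-.355,.003,.030),v=.06,force_limit=6); print(h,F())
for c,y in [(-.338,.003),(-.325,.002)]:
    h=robot.servo_line(tip(c,y,.030),v=.03,force_limit=10); print(h,F(),totray(robot.get_tcp_pos()))
print(robot.get_time())
for n in('top','scene','wrist'):
    im,c=snap(n,n+'2')
im=cv2.imread('pics/top2.png'); cv2.imwrite('pics/top2c.png',cv2.resize(im[140:260,200:380],None,fx=4.4,fy=4.4,interpolation=cv2.INTER_CUBIC))
E
```

```text
F0 [-0.94 -0.85 -0.06] 6.0667
False [-0.17  0.24  0.31]
False [-0.65  0.92 -0.63] [-0.34739636  0.00300837]
False [-0.52 -0.28 -0.69] [-0.334025    0.00193841]
8.0167
```

View pics/wrist2.png

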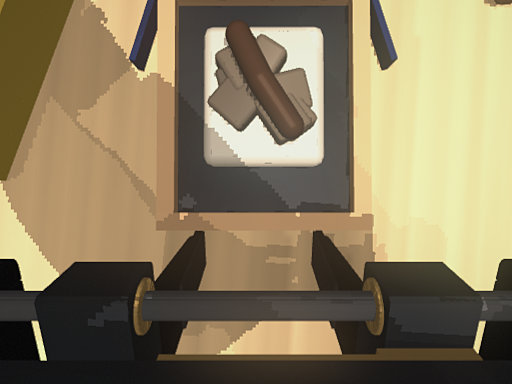

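View pics/top2c.png

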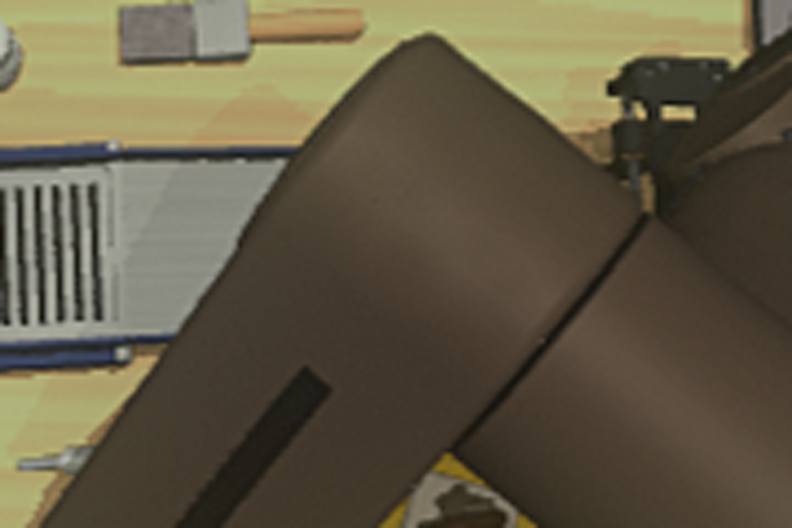

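View pics/scene2.png

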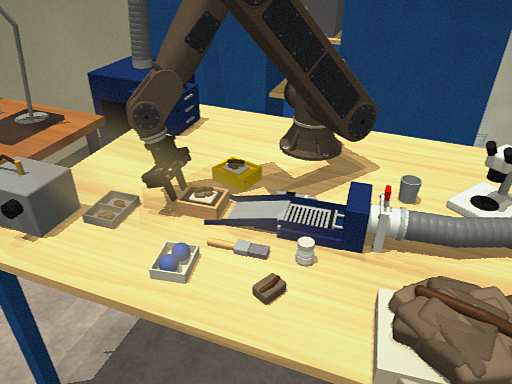

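```bash
python3 - <<'E'
from h import *
y=.002
for c,z in [(-.30,.031),(-.25,.032),(-.21,.033),(-.17,.035),(-.14,.041),(-.11,.048),(-.085,.053)]:
    h=robot.servo_line(tip(c,y,z),v=.045,force_limit=14); print(c,h,F(),totray(robot.get_tcp_pos()).round(4),round(robot.get_time(),2))
    if h: break
for n in('scene','wrist'): im,cc=snap(n,n+'3')
im=cv2.imread('pics/scene3.png'); cv2.imwrite('pics/scene3c.png',cv2.resize(im[150:270,140:400],None,fx=3,fy=3,interpolation=cv2.INTER_CUBIC))
E
```

```text
-0.3 False [ 0.59 -0.25 -0.04] [-0.3091  0.002 ] 8.88
-0.25 False [-1.63 -0.33 -1.47] [-0.2595  0.002 ] 10.13
-0.21 False [-0.55 -0.18 -1.15] [-0.2194  0.002 ] 11.18
-0.17 False [ 0.08 -0.06  1.07] [-0.1792  0.0021] 12.22
-0.14 False [-5.89 -0.71  2.75] [-0.1506  0.0011] 13.05
-0.11 False [-5.4  -0.83  2.43] [-0.1204  0.0012] 13.88
-0.085 False [-7.03 -0.84  3.29] [-0.0956  0.001 ] 14.6
```

View pics/wrist3.png

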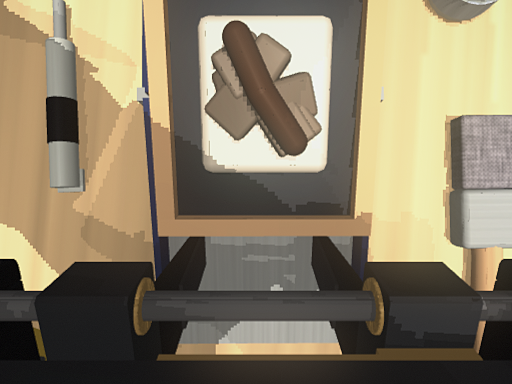

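View pics/scene3c.png

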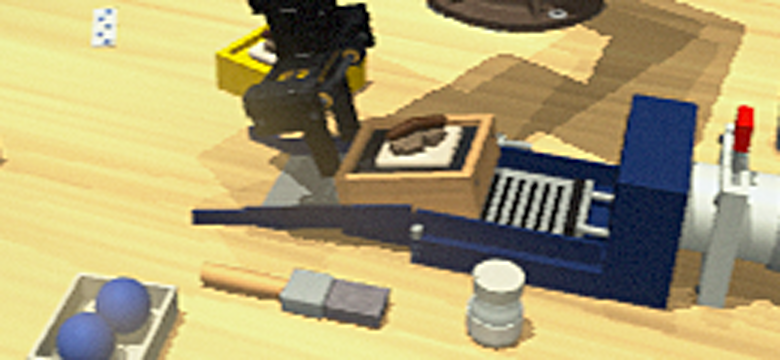

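```bash
python3 - <<'E'
from h import *
y=.001
for c,z in [(-.070,.056),(-.060,.057),(-.050,.056),(-.040,.0545),(-.030,.053),(-.020,.051)]:
    h=robot.servo_line(tip(c,y,z),v=.02,force_limit=12); print(c,h,F(),totray(robot.get_tcp_pos()).round(4),round(robot.get_time(),2))
    if h: break
for n in('scene','wrist'): im,cc=snap(n,n+'4')
im=cv2.imread('pics/scene4.png'); cv2.imwrite('pics/scene4c.png',cv2.resize(im[150:270,200:400],None,fx=4,fy=4,interpolation=cv2.INTER_CUBIC))
E
```

```text
-0.07 False [-9.67  0.26  4.04] [-0.0809 -0.0001] 15.62
-0.06 False [-0.76 -0.15  0.12] [-0.0693  0.0012] 16.27
-0.05 False [-0.45  1.52 -0.23] [-0.0594  0.001 ] 16.92
-0.04 False [-1.86 -0.1  -0.27] [-0.0493  0.0011] 17.57
-0.03 False [-1.74 -0.93 -0.02] [-0.0393  0.001 ] 18.23
-0.02 False [-4.59  0.08  3.48] [-0.0297  0.0006] 18.89
```

View pics/wrist4.png

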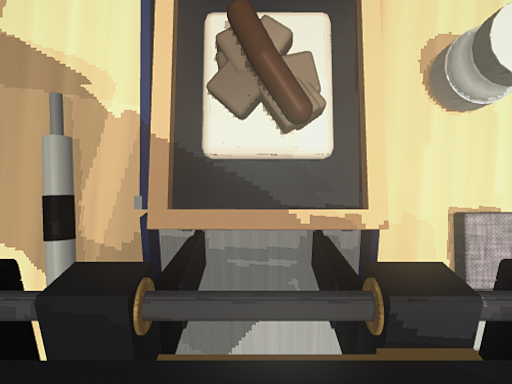

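View pics/scene4c.png

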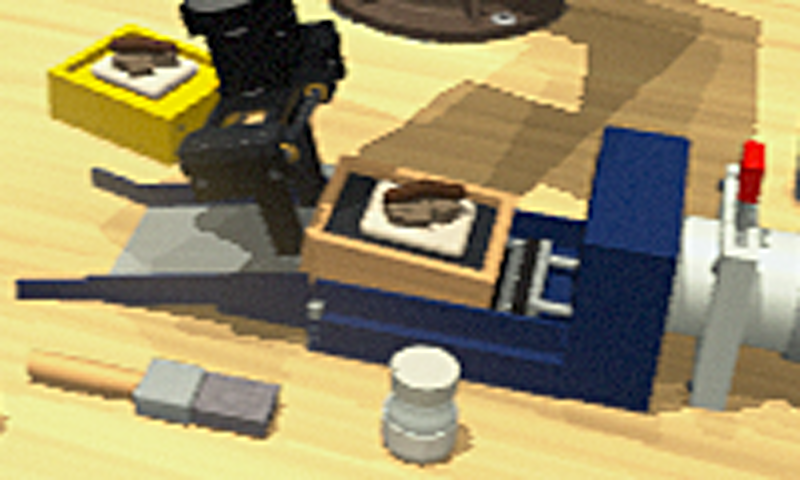

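```bash
cat >> h.py <<'E'
def Fm(n=6):
    a=[]
    for _ in range(n): robot.hold(.03); a.append(F())
    return np.mean(a,0).round(2)
E
python3 - <<'E'
from h import *
y=.001
cs=[-.016,-.012,-.010,-.008,-.006,-.004,-.003,-.002]
for c in cs:
    z=.048+.003*max(0,-c)/.02
    h=robot.servo_line(tip(c,y,z),v=.01,force_limit=9); f=Fm(); print(c,h,f,totray(robot.get_tcp_pos()).round(4),round(robot.get_time(),2))
    if h or f[0]<-11: break
for n in('scene','wrist'): im,cc=snap(n,n+'5')
im=cv2.imread('pics/scene5.png'); cv2.imwrite('pics/scene5c.png',cv2.resize(im[150:270,200:400],None,fx=4,fy=4,interpolation=cv2.INTER_CUBIC))
E
```

```text
-0.016 False [-5.62 -0.45  4.66] [-0.0257  0.0008] 19.75
-0.012 False [-5.25 -0.65  4.92] [-0.0217  0.0008] 20.51
-0.01 False [-5.28 -0.31  5.04] [-0.0197  0.0008] 21.06
-0.008 False [-5.36 -0.54  4.42] [-0.0177  0.0008] 21.61
-0.006 False [-9.26  0.32  6.52] [-0.0162  0.0006] 22.16
-0.004 False [-12.75   0.69   8.82] [-0.0147  0.0003] 22.71
```

View pics/scene5c.png

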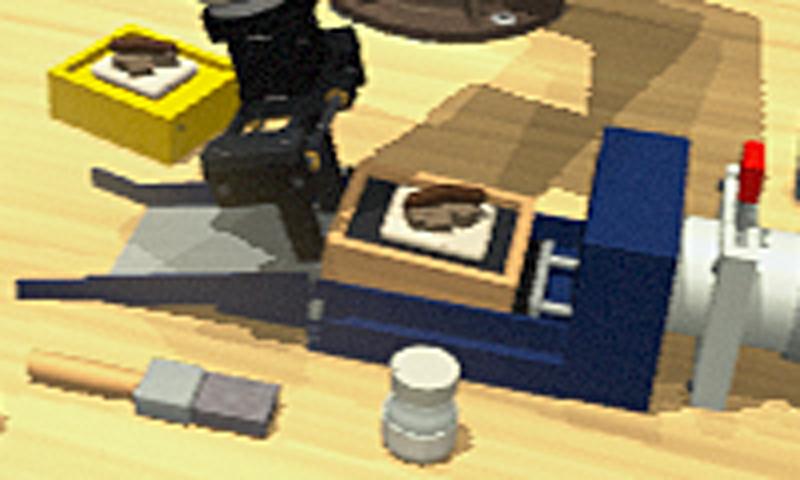

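View pics/wrist5.png

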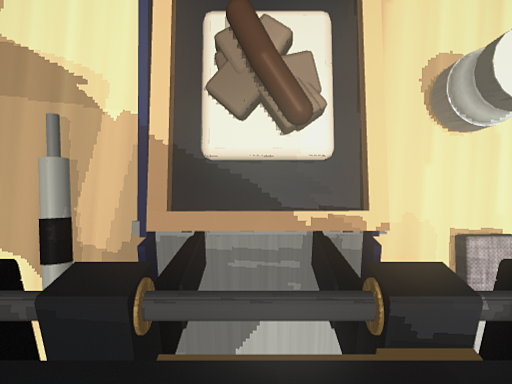

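```bash
python3 - <<'E'
from h import *
y=.001
p=None
for c in [-.003,-.002,-.001,0,.0007,.0014,.0020]:
    h=robot.servo_line(tip(c,y,.0488),v=.006); f=Fm(4); a=totray(robot.get_tcp_pos()); print(c,f,(a+[DF,0]).round(4),robot.get_tcp_pos()[2].round(4),round(robot.get_time(),2))
    if f[0]<-17.5: break
for n in('scene','wrist'): im,cc=snap(n,n+'6')
im=cv2.imread('pics/scene6.png'); cv2.imwrite('pics/scene6c.png',cv2.resize(im[150:270,200:400],None,fx=4,fy=4,interpolation=cv2.INTER_CUBIC))
E
```

```text
-0.003 [-13.08   0.05   7.11] [-0.0042  0.0003] 0.046 23.26
-0.002 [-13.84   0.28   6.3 ] [-0.0033  0.0002] 0.0459 23.71
-0.001 [-14.23   0.12   6.11] [-0.0024  0.0002] 0.0459 24.16
0 [-14.76   0.3    5.11] [-0.0014  0.0002] 0.0458 24.61
0.0007 [-15.08   0.16   4.77] [-0.0008  0.0002] 0.0458 25.01
0.0014 [-14.87  -0.36   4.5 ] [-0.0001  0.0002] 0.0458 25.41
0.002 [-13.69  -0.75  -2.56] [0.0006 0.0005] 0.0452 25.79
```

View pics/scene6c.png

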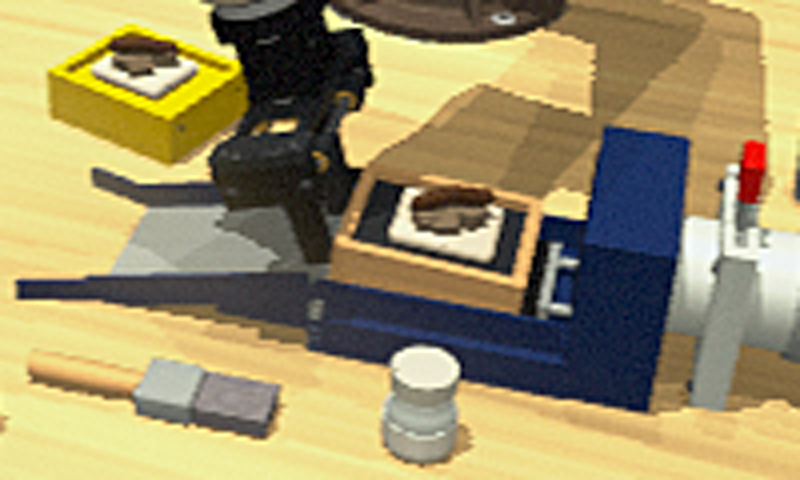

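View pics/wrist6.png

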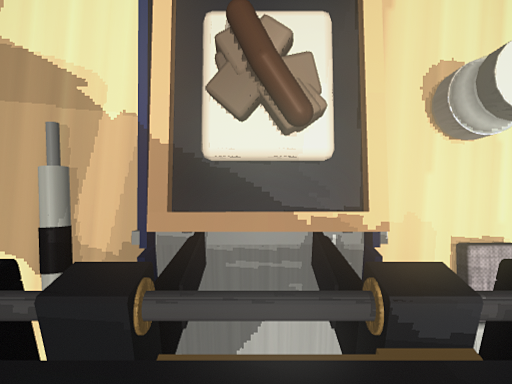

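```bash
python3 - <<'E'
from h import *
y=.001
def st(l): print(l,Fm(4),(totray(robot.get_tcp_pos())+[DF,0]).round(4),robot.get_tcp_pos()[2].round(4),round(robot.get_time(),2))
robot.servo_line(tip(.0025,y,.0475),v=.006); st('a')
robot.servo_line(tip(.0025,y,.0460),v=.006); st('b')
robot.servo_line(tip(-.003,y,.0460),v=.01); st('c')
robot.servo_line(tip(-.03,y,.055),v=.06); st('d')
for n in('scene','wrist'): im,cc=snap(n,n+'7')
im=cv2.imread('pics/scene7.png'); cv2.imwrite('pics/scene7c.png',cv2.resize(im[150:270,200:400],None,fx=4,fy=4,interpolation=cv2.INTER_CUBIC))
E
```

```text
a [-13.73  -1.19  -3.02] [0.0011 0.0005] 0.0439 26.41
b [-14.85  -0.84  -2.92] [0.001  0.0005] 0.0424 26.94
c [-0.3   0.02 -0.36] [-0.0028  0.0011] 0.0429 27.77
d [ 0.53  0.06 -0.11] [-0.0298  0.0011] 0.0518 28.53
```

View pics/scene7c.png

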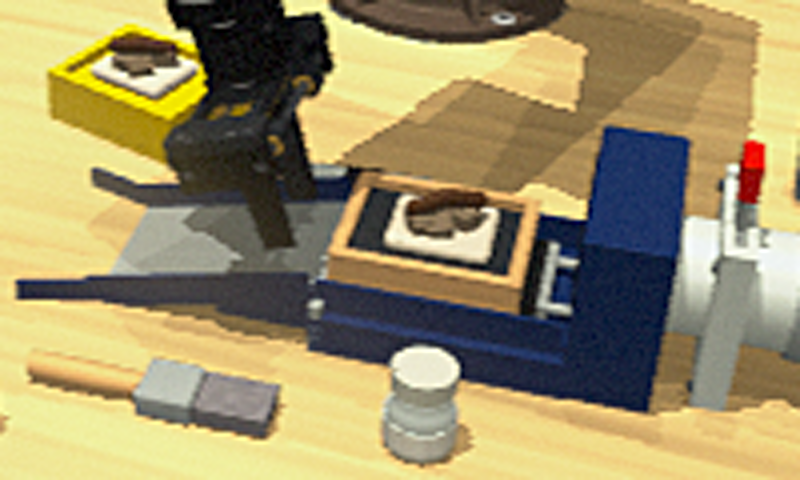

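View pics/wrist7.png

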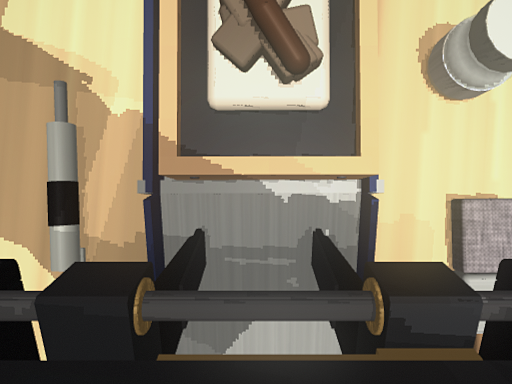

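```bash
python3 - <<'E'
from h import *
im=cv2.imread('pics/wrist7.png'); d=np.load('pics/wrist7.npz'); c=cam('wrist',d['p'],d['r'])
sc=cv2.imread('pics/scene7.png'); cs=cam('scene')
k=5; A=cv2.resize(im[140:220,130:290+100],None,fx=3,fy=3,interpolation=cv2.INTER_CUBIC)
B=cv2.resize(sc[180:240,270:345],None,fx=8,fy=8,interpolation=cv2.INTER_CUBIC)
for zt,col in((.074,(0,255,0)),(.083,(0,0,255))):
  pts=[w(.0003,s*.055,zt) for s in(1,-1)]; fr=[w(.1303,s*.055,.074) for s in(1,-1)]
  print(zt,proj(c,pts).round(1).tolist(),proj(cs,pts+fr).round(1).tolist())
  for q in proj(c,pts): cv2.circle(A,tuple(int(v) for v in ((q+.5)-[130,140])*3),2,col,-1)
  for q in proj(cs,pts+fr): cv2.circle(B,tuple(int(v) for v in ((q+.5)-[270,180])*8),3,col,-1)
q=proj(c,[w(0,.061,.038),w(0,-.061,.038)]);print(q)
for v in q: cv2.circle(A,tuple(int(t) for t in ((v+.5)-[130,140])*3),2,(255,0,255),-1)
cv2.imwrite('pics/A.png',A);cv2.imwrite('pics/B.png',B)
E
```

```text
0.074 [[150.9, 173.8], [370.4, 173.9]] [[290.7, 191.3], [282.0, 212.0], [335.1, 198.7], [329.8, 220.6]]
0.083 [[144.7, 172.1], [376.8, 172.2]] [[290.9, 188.7], [282.2, 209.3], [335.1, 198.7], [329.8, 220.6]]
[[160.22486391 179.67860787]
 [360.25747681 179.81586429]]
```

View pics/A.png

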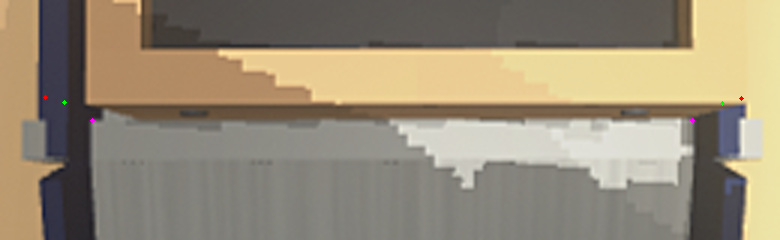

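View pics/B.png

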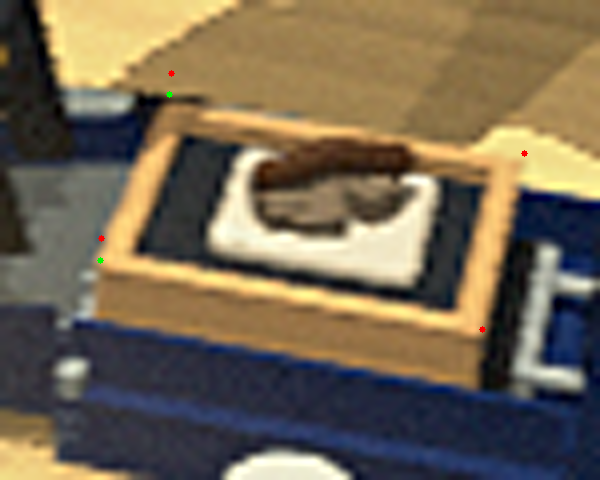

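```bash
python3 - <<'E'
from h import *
y=-.002
robot.servo_line(w(-.03,y,.105),v=.12)
robot.servo_line(w(.0135,y,.105),v=.10)
robot.servo_line(w(.0135,y,.092),v=.05)
h=robot.servo_line(w(.0135,y,.070),v=.012,force_limit=4); p=robot.get_tcp_pos(); print(h,Fm(4),'lowest corner z',p[2]-DZ,totray(p),robot.get_time())
robot.servo_line(w(.0135,y,.12),v=.12)
robot.servo_line(w(-.02,y,.25),v=.2)
im,c=snap('wrist','wrist8'); print(robot.get_time())
tc=cv2.imread('pics/scene0.png')
# tab in scene + top
hsv=cv2.cvtColor(cv2.imread('pics/scene7.png'),cv2.COLOR_BGR2HSV)
for n in('scene7','top0'):
    i=cv2.imread(f'pics/{n}.png');i=i.astype(int); m=((i[...,2]>120)&(i[...,1]<60)&(i[...,0]<60)).astype(np.uint8)
    k,l,s,ce=cv2.connectedComponentsWithStats(m); print(n,[(s[j].tolist(),ce[j].round(1)) for j in range(1,k) if s[j][4]>15])
for g in (0,.006,.012):
    P=[w(.262,0,.152+g),w(.262,0,.166+g)]; print(g,proj(cam('scene'),P).round(1).tolist(),proj(cam('top'),P).round(1).tolist())
E
```

```text
True [-0.62  0.98  5.72] lowest corner z 0.07414851671089887 [ 0.01354255 -0.0020406 ] 31.5417
32.925
scene7 [([385, 185, 6, 16, 74], array([387.5, 192.5]))]
top0 [([123, 189, 5, 12, 58], array([124.9, 194.3]))]
0 [[387.2, 193.4], [388.2, 188.8]] [[125.9, 194.9], [124.5, 194.1]]
0.006 [[387.6, 191.4], [388.7, 186.8]] [[125.3, 194.5], [123.9, 193.7]]
0.012 [[388.1, 189.5], [389.1, 184.8]] [[124.7, 194.2], [123.3, 193.4]]
```

View pics/wrist8.png

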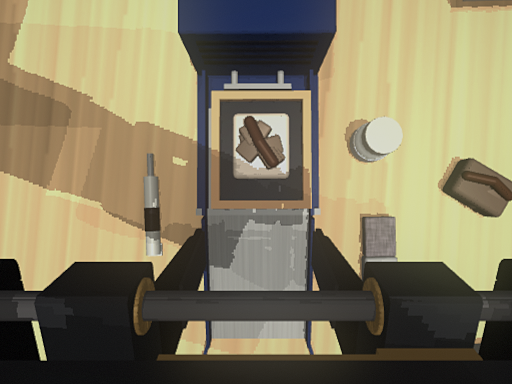

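```bash
python3 - <<'E'
from h import *
o=ori(0)
robot.move_to(w(.262,0,.26),o)
robot.grip(.075)
im,c=snap('wrist','wrist9'); s,_=snap('scene','scene9')
i=im.astype(int); m=((i[...,2]>100)&(i[...,1]<60)&(i[...,0]<60)).astype(np.uint8)
k,l,st,ce=cv2.connectedComponentsWithStats(m); print([(st[j].tolist(),ce[j].round(1)) for j in range(1,k) if st[j][4]>15])
j=1+np.argmax(st[1:,4]); x,y,ww,hh,_=st[j]
for z in (.166,.169,.172):
    P=ray2plane(c,[[x-.5,y+hh/2],[x+ww-.5,y+hh/2]],z); print(z,[totray(p).round(4) for p in P])
i=s.astype(int); m=((i[...,2]>120)&(i[...,1]<60)&(i[...,0]<60)).astype(np.uint8)
k,l,st,ce=cv2.connectedComponentsWithStats(m); print([(st[j].tolist(),ce[j].round(1)) for j in range(1,k) if st[j][4]>15])
print(robot.get_time())
E
```

```text
[([238, 190, 39, 16, 194], array([256.1, 197.2]))]
0.166 [array([0.262 , 0.0174]), array([ 0.2621, -0.0153])]
0.169 [array([0.263 , 0.0172]), array([ 0.263 , -0.0151])]
0.172 [array([0.2639, 0.017 ]), array([ 0.2639, -0.0149])]
[([385, 185, 6, 16, 74], array([387.6, 192.4]))]
34.6667
```

View pics/wrist9.png

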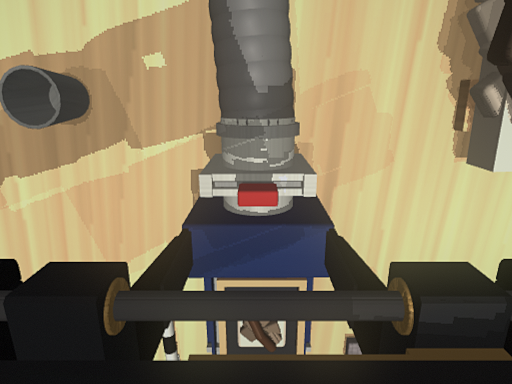

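```bash
python3 - <<'E'
from h import *
h=robot.servo_line(w(.262,.001,.140),v=.08,force_limit=8); print(h,F())
robot.grip(.02,f_grip=25); print('width',robot.get_gripper_width(),Fm(3))
h=robot.servo_line(w(.262,.001,.187),v=.04,force_limit=25); print(h,F(),robot.get_tcp_pos())
h=robot.servo_line(w(.262,.001,.206),v=.015,force_limit=14); print(h,Fm(3),robot.get_tcp_pos(),robot.get_time())
s,_=snap('scene','scene10')
i=s.astype(int); m=((i[...,2]>120)&(i[...,1]<60)&(i[...,0]<60)).astype(np.uint8)
k,l,st,ce=cv2.connectedComponentsWithStats(m); print([(st[j].tolist(),ce[j].round(1)) for j in range(1,k) if st[j][4]>15])
print(proj(cam('scene'),[w(.262,0,.212)]))
cv2.imwrite('pics/scene10c.png',cv2.resize(s[120:270,220:440],None,fx=3.5,fy=3.5,interpolation=cv2.INTER_CUBIC))
E
```

```text
False [-0.38 -0.31  0.69]
width 0.0338682995339852 [-0.68 -3.32 -0.57]
False [ 0.56 -6.38 -2.68] [0.50198539 0.31972373 0.18704815]
True [ 0.09 -0.99  2.13] [0.50202276 0.31973408 0.19807907] 39.3917
[]
[[391.70300908 173.2282079 ]]
```

View pics/scene10c.png

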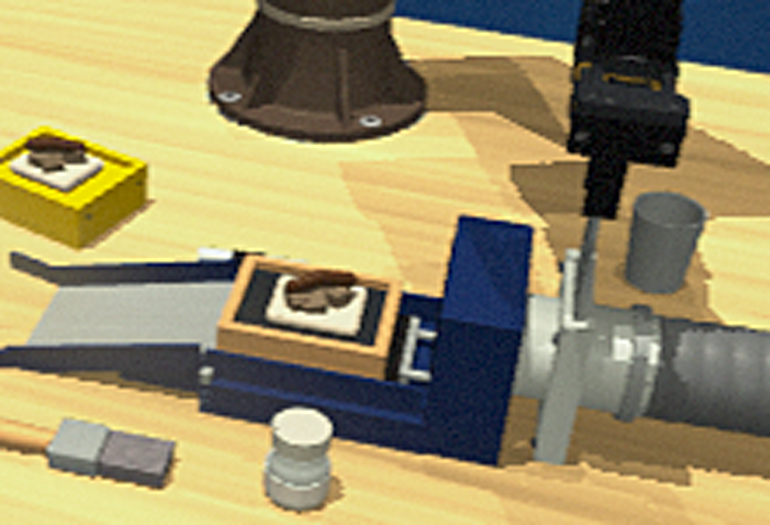

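```bash
python3 - <<'E'
from h import *
z=robot.get_tcp_pos()[2]
h=robot.servo_line(w(.262,.001,z+.006),v=.01,force_limit=14); print(h,F(),robot.get_tcp_pos()[2]); print(Fm(3),robot.get_tcp_pos()[2])
robot.grip(.075)
print(Fm(3))
robot.servo_line(w(.262,.001,.30),v=.15)
robot.servo_line(w(.10,.02,.36),v=.25)
print(robot.get_time())
s,_=snap('scene','scene11'); t,_=snap('top','top11'); snap('wrist','wrist11')
for im in(s,t):
    i=im.astype(int); m=((i[...,2]>120)&(i[...,1]<60)&(i[...,0]<60)).astype(np.uint8)
    k,l,st,ce=cv2.connectedComponentsWithStats(m); print([(st[j].tolist(),ce[j].round(1)) for j in range(1,k) if st[j][4]>15])
cv2.imwrite('pics/scene11c.png',cv2.resize(s[120:270,220:440],None,fx=3.5,fy=3.5,interpolation=cv2.INTER_CUBIC))
print(robot.get_time())
E
```

```text
True [-0.04 -1.64  3.08] 0.19808975030151044
[ 0.04 -0.69  2.71] 0.19803282296773167
[-0.02 -0.33  0.5 ]
42.4667
[([389, 166, 7, 15, 75], array([391.9, 172.9]))]
[]
42.6167
```

View pics/scene11c.png

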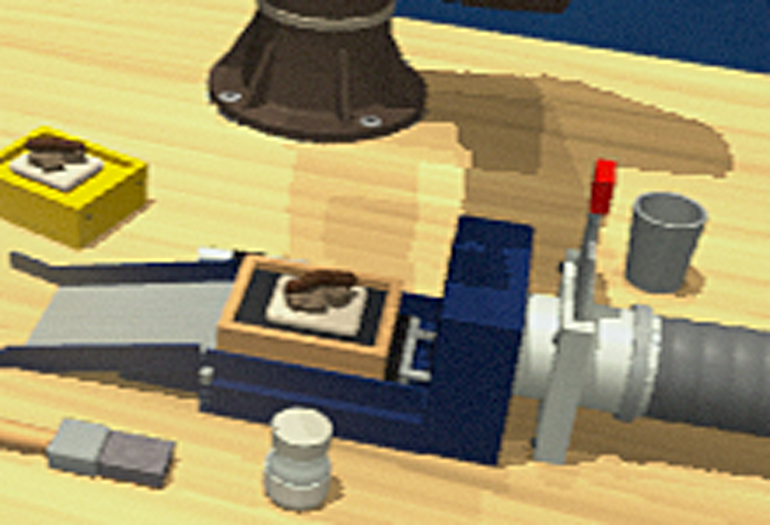

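View pics/wrist11.png

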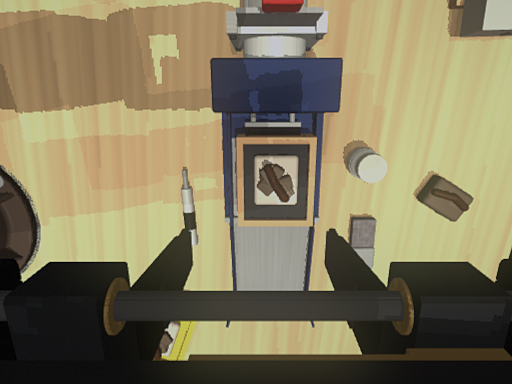

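```bash
python3 -c "
from workcell import robot
print(robot.get_time()); print(robot.job_done())"
```

```text
42.6167
the job is handed in; nothing more can be done
None
```

I slid the pine crate across the bench and up the ramp with two open fingers. It dropped behind the lip onto the deck, and I then pulled the blast gate up to its stop. The job was handed in at 42.6 s of the 72 s allowed.

- **Crate:** After the drop, I touched the top of its near-end wall with about 5 N and found it at 74.1 mm. Lying flat would put it at 29 + 45 = 74 mm. The pictures show it held between the lip and the keeper, roughly 2–3 mm right of the tray's mid-line.
- **Keeper:** I pressed slowly, in steps of 2 mm or less. The pusher force peaked at about 15 N, friction included, and the last advance was stopped by position. I did not measure the keeper's own give, but the pusher advanced about 7 mm from first contact to its furthest point, short of the 8.5 mm stop.
- **Gate:** It rose 58 mm, and a second pull met the stop at the same height. After release, the tab was at row 172.9 in the scene view; fully open predicts 173.2.
- **Other things:** Those I could see in the last pictures, the jar, brush, air scribe, cup and yellow crate, looked undisturbed. I did not measure their positions again.

One check gave nothing: the red tab was not found in the final top view, and I did not look into why. I relied on the scene view and the stop force instead.

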